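# Drive the stripper buffers home in a die bolster with a plumb drift

### The job

Fit the loose stripper buffers into the die bolster: swing the keeper bar well clear of the bores, stand every buffer in a bore of its own, then lift the steel drift by its ball knob, ease your grip until it hangs plumb with its foot higher than the bolster, grip it firmly again, and with it push each buffer past the spring plungers until it is firmly on the bottom. Then hang the drift by its collar in the fork at the end of the bolster and swing the keeper bar fully back over the bores.

Things in the scene. Friction and masses are not known exactly. Their poses are not given: they have to be found in the camera images.
- bolster: Grey steel block, fixed, 76 x 216 x 85 mm, on a 10 mm foot flange (116 mm wide). Origin: on the table under the middle bore; x: across the block, away from the robot; y: along the row of bores; z up. The keeper bar is pivoted at the -y end, the fork is at the +y end. A straw tray 136 mm high stands 25 mm or more behind it.
- bore_0 (a point): Centre of the mouth of a bore (bolster y = -60 mm), in the block's top, z = 85 mm. Round, 44 mm wide, 6 mm chamfer at the mouth, 75 mm deep (floor 10 mm over the table). Two sprung balls 49 mm below the mouth hold up a dropped-in buffer, its top level with the mouth or up to 15 mm below it; some 6 to 14 N push it past them and on, and their friction stops it from falling.
- bore_1 (a point): Centre of the mouth of a bore (bolster y = 0 mm), in the block's top, z = 85 mm. Round, 44 mm wide, 6 mm chamfer at the mouth, 75 mm deep (floor 10 mm over the table). Two sprung balls 49 mm below the mouth hold up a dropped-in buffer, its top level with the mouth or up to 15 mm below it; some 6 to 14 N push it past them and on, and their friction stops it from falling.
- bore_2 (a point): Centre of the mouth of a bore (bolster y = 60 mm), in the block's top, z = 85 mm. Round, 44 mm wide, 6 mm chamfer at the mouth, 75 mm deep (floor 10 mm over the table). Two sprung balls 49 mm below the mouth hold up a dropped-in buffer, its top level with the mouth or up to 15 mm below it; some 6 to 14 N push it past them and on, and their friction stops it from falling.
- fork (a point): Where the drift hangs: on the bolster at x = -4, y = 144 mm, height 130 mm = top of two level tines with a 26 mm slot between them. The slot is open towards bolster -x (its tine ends are 42 mm from this point, with upturned lips 3 mm high), its back is 17 mm behind this point. The drift's shaft goes into the slot and its collar rests on the tines.
- keeper (a joint): Keeper bar, flat, 30 mm wide, 6 mm thick, its top 93 mm over the table, turning level about a pivot on the bolster at y = -104 mm. 0 = closed over all three bores (stop); grows to 1.65 (stop) as it swings towards bolster -x, clear of the bores. Stays where it is left; takes about 1 N at the knob.
- keeper_knob (a point): Middle of the black upright knob on the keeper bar, 20 mm in diameter, 22 mm tall (97 to 119 mm over the table), 125 mm from the pivot (the bar reaches 186 mm).
- keeper_pivot (a point): Pivot axis of the keeper bar, at the height of the bolster's top.
- drift: Steel drift, 174 mm long, 0.42 kg, lying on the table at first. Origin: centre of its black ball knob (28 mm); z: along the shaft, from foot to knob. On z: foot face (24 mm wide) at -160 mm, the lowest 50 mm 24 mm thick, shaft above 14 mm thick, hexagon collar (40 mm over the flats) from -50 to -42 mm, neck 12 mm thick. Its centre of mass is some 100 mm below the knob.
- drift_knob (a point): Centre of the drift's ball knob, 24 mm over the table at first. Gripped hard by the ball the drift stays 30 degrees or more askew; eased to 5 to 8 N a finger it swings about the line between the fingers to nearly plumb (a little shaking helps); below about 4 N it drops. Take it with the fingers square to the shaft: what is askew along that line stays.
- buffer_0: Cream-coloured hard plastic rod (stripper buffer), 40 mm in diameter, 48 mm long, ends tapering to 37 mm over 6 mm, 90 g, standing on the table. Origin: centre of its underside; z along it. Either end may go first. There are two or three, all alike, 80 mm or more apart at first, between a drawer cabinet 196 mm high (its face 90 mm or more off, on the robot's side) and a red tin 45 mm high: spread the fingers along that gap.
- buffer_1: Cream-coloured hard plastic rod (stripper buffer), 40 mm in diameter, 48 mm long, ends tapering to 37 mm over 6 mm, 90 g, standing on the table. Origin: centre of its underside; z along it. Either end may go first. There are two or three, all alike, 80 mm or more apart at first, between a drawer cabinet 196 mm high (its face 90 mm or more off, on the robot's side) and a red tin 45 mm high: spread the fingers along that gap.
- buffer_2: Cream-coloured hard plastic rod (stripper buffer), 40 mm in diameter, 48 mm long, ends tapering to 37 mm over 6 mm, 90 g, standing on the table. Origin: centre of its underside; z along it. Either end may go first. There are two or three, all alike, 80 mm or more apart at first, between a drawer cabinet 196 mm high (its face 90 mm or more off, on the robot's side) and a red tin 45 mm high: spread the fingers along that gap.
- buffer_0_mid (a point): The middle of buffer_0, 24 mm from either end; 34 mm over the table when it is on the bottom of a bore.
- buffer_1_mid (a point): The middle of buffer_1, 24 mm from either end; 34 mm over the table when it is on the bottom of a bore.
- buffer_2_mid (a point): The middle of buffer_2, 24 mm from either end; 34 mm over the table when it is on the bottom of a bore.

How it is judged:
By the outcome, as a careful person would: the job done as asked, in the order asked, and still so for the second after the job is handed in, with the robot touching nothing.
Of buffer_0, buffer_1, buffer_2 only 2 to 3 are there at a start; the rules pass over those that are not, and their reading is None.
At some moment in a run one of buffer_0, buffer_1, buffer_2 may be knocked a few centimetres aside while the robot is not near it.
Once in a run the grip may slacken for a moment while it holds something.
It also fails if it takes over 210 s, if anything falls off the work surface, if the arm or the gripper's body presses on something with over 40 N, if the wrist force passes 120 N, or if a joint passes its speed limit or range.

### The arm

A 6-joint arm with a two-finger parallel gripper is mounted at the origin on a cart in front of the work surface, level with it; the furniture and walls round the work are solid. World frame = base frame: x ahead of the robot, y to its left, z up, the work surface at z = 0. Lengths are in m, angles in rad, forces in N, time in s.
With the tool pointing down it reaches from about 0.225 to 0.725 m from the base axis. Payload 3.1 kg.
Tool frame: the origin (TCP) lies midway between the tips of the shut fingers; the grasp point (between the pads) lies behind it (r.grasp_offset is the z of the grasp point in the tool frame, in m); z points along the fingers, y is the line along which they close (so a half turn about z gives the same grasp; the last joint's range is limited). The gripper opens to 85 mm and grips with 20 to 120 N. Pads are 22 mm wide; open, the fingers measure 114 mm over their backs; the gripper's body (76 mm by 85 mm) begins 54 mm behind the grasp point. The pads swing forward as they close: fully open they stand 13 mm farther back than shut.
Start: joints at [-1.358, 0.048, 0.099, 1.622, 0, 1.443], TCP at [0.175, -0.495, 0.231] pointing down, gripper open.
Joint ranges: [-2.91, 2.91], [-0.99, 1.94], [-1.21, 1.42], [-2.12, 2.29], [-1.49, 1.47], [-3.14, 3.14]. Speed limits (rad/s): [2.79, 2.79, 3.14, 3.14, 3.14, 3.14].

### API

Orientations are given as a rotation vector (axis times angle).
In Python, from plant import r gives the robot as it stands.
- The arm moves only by the shell command python3 -m inch 'ROWS' [OPENING] [FORCE]. ROWS is JSON, one flat list of numbers, 6 for each row, row after row: the shift along the world's x, y, z in units of 3 cm (1.0 is 3 cm), then the turn, a rotation vector about the world's x, y, z in units of 0.08 rad (1.0 is 0.08 rad). A call has 1 to 12 rows; each row shifts and turns the commanded pose from where the row before left it; what a row does not reach is not made up. A row lasts 1/12 s, in which the tool goes at most 41.7 mm and 7.16 degrees, less where a joint would pass 70% of its speed; a pose out of reach is approached as far as the arm can. A call with a number of a shift or a turn outside -1 to 1 is refused whole. A call with a gripper value outside its range is refused whole. OPENING is the closure, from -1 (fully open) to 1 (shut), set as the call begins (- or left out, the last holds). The fingers move at their own pace and stop on an object; FORCE is the grip in N (left out, the last holds). Time passes only in rows, so rows that do not move let the fingers close. It gives the time, the measured TCP pose, the force, the opening and the grip force at its end, in the units of the state.
- r.read_state(): the state, without advancing time (a new reading comes with each control period).
- r.snapshot(name): name is "side" or "top"; returns (picture, depth): 420x560x3 uint8, red, green, blue; 420x560 float32, m along the optical axis (not along the pixel's ray), 0 where there is no reading.
- r.camera_model(name): a dict with "camera_matrix" (3x3 intrinsics, pixels), "camera_from_world" (4x4, takes a point from world to camera coordinates). Camera axes: x right, y down, z forward; pixel columns grow to the right and rows downward; lengths in m; the calibration is good to about 2 mm. A picture is of the moment at which its call begins. camera_model takes no time and is no camera call.
- r.sign_off(): hands the job in; it is judged then, once.
The state is a dict: "t": time; "joints": joint angles; "qvel": joint speeds; "joint_efforts": joint torques, N m; "position": TCP position; "tcp_rot": TCP orientation; "contact_force": force on the tool from outside, world axes, zero at the start; "ft_torque": the same for the moment, N m; "gripper_width": opening from 0.0 (shut) to 1.0 (fully open); "grasp_force": force on a finger pad.
Only numpy, scipy, OpenCV 4.12 (cv2) and the standard library are available. Lean on these libraries where they do the work, as an engineer would, in place of code of your own. Each camera call takes 0.05 s, during which the arm holds its last target. There are 200 camera calls.

## Working session

There is one attempt and no reset: what is moved stays moved. The work goes in short steps, Python scripts to look and compute and a shell command to move; the robot and the scene stay as the last step left them, time stands still between calls to the robot, and variables do not carry over. Pictures are saved under pics/ and viewed, at most 14 in all, crops included, and the job is handed in when it is done.

```bash
ls; mkdir -p pics
python3 - <<'E'
from plant import r
import cv2,numpy as np
for n in("side","top"):
    p,d=r.snapshot(n); cv2.imwrite(f"pics/{n}0.png",p[:,:,::-1]); np.save(f"{n}_d.npy",d); np.save(f"{n}_p.npy",p)
    c=r.camera_model(n); T=np.linalg.inv(c["camera_from_world"]); print(n,c["camera_matrix"],T.round(3))
s=r.read_state(); print(s,r.grasp_offset)
E
```

```text
pics
side [[435.68456107   0.         274.81845202]
 [  0.         435.68456107 204.3069846 ]
 [  0.           0.           1.        ]] [[-0.965 -0.082  0.248  0.251]
 [-0.259  0.405 -0.877  0.991]
 [-0.029 -0.911 -0.412  0.56 ]
 [ 0.     0.     0.     1.   ]]
top [[411.37375552   0.         276.30837261]
 [  0.         411.37375552 206.08506226]
 [  0.           0.           1.        ]] [[-0.009 -0.998  0.061  0.454]
 [-1.     0.009  0.008 -0.01 ]
 [-0.008 -0.061 -0.998  1.314]
 [ 0.     0.     0.     1.   ]]
{'t': 0.1, 'joints': array([-1.35782428e+00,  4.86775794e-02,  9.77222809e-02,  1.62201253e+00,
        2.97025040e-06,  1.44305246e+00]), 'qvel': array([ 0.0006555 , -0.0001116 ,  0.00188059, -0.00209024, -0.00016131,
        0.00342212]), 'joint_efforts': array([ 3.39233389e-03, -3.39850974e+01,  3.20935714e+01,  1.58566557e-02,
       -1.10094286e-04, -1.24497681e-06]), 'position': array([ 0.17533076, -0.49425505,  0.23021761]), 'tcp_rot': array([-3.09397716e+00, -5.32242494e-01,  1.40553842e-04]), 'contact_force': array([ 0.12770441, -0.79920909, -0.15570435]), 'ft_torque': array([-0.01991465, -0.01080356, -0.01650606]), 'grasp_force': 0.0, 'gripper_width': 1.0012641449165336} -0.0187
```

View pics/top0.png

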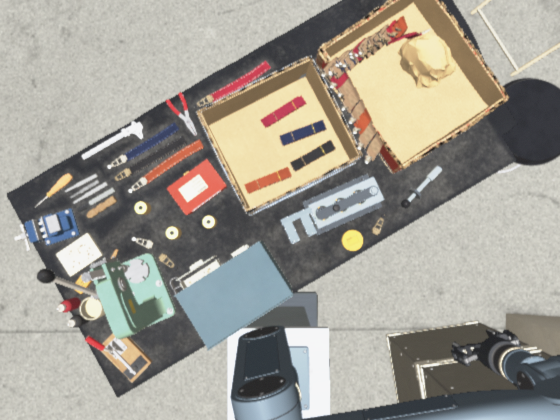

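View pics/side0.png

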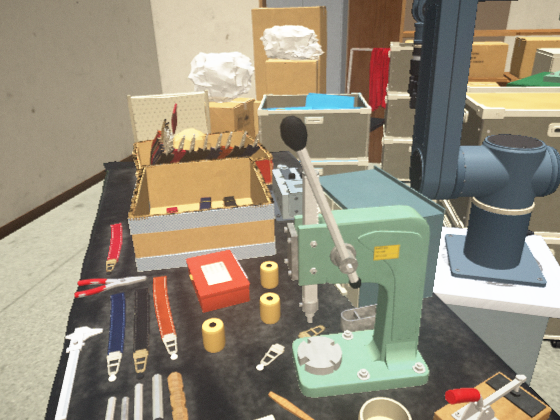

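```bash
cat > h.py <<'E'
import numpy as np,cv2
from plant import r
def cam(n):
    c=r.camera_model(n); return c["camera_matrix"],np.linalg.inv(c["camera_from_world"])
def pz(n,u,v,z):
    K,T=cam(n); d=T[:3,:3]@np.linalg.solve(K,[u,v,1.]); o=T[:3,3]
    return o+d*(z-o[2])/d[2]
def proj(n,p):
    K,T=cam(n); q=np.linalg.inv(T)@np.r_[p,1]; q=K@q[:3]; return q[:2]/q[2]
def cloud(n,d):
    K,T=cam(n); v,u=np.mgrid[:d.shape[0],:d.shape[1]]
    P=np.stack([(u-K[0,2])/K[0,0]*d,(v-K[1,2])/K[1,1]*d,d],-1)
    return P@T[:3,:3].T+T[:3,3]
def cols(): 
    s=r.read_state(); R=cv2.Rodrigues(s["tcp_rot"])[0]; return s,R
def crop(n,x0,y0,w,h,k,out):
    p,d=r.snapshot(n); cv2.imwrite(out,cv2.resize(p[y0:y0+h,x0:x0+w,::-1],None,fx=k,fy=k,interpolation=cv2.INTER_CUBIC)); return p,d
E
python3 - <<'E'
from h import *
p=np.load("top_p.npy");d=np.load("top_d.npy")
cv2.imwrite("pics/c1.png",cv2.resize(p[150:260,270:450,::-1],None,fx=4.4,fy=4.4,interpolation=cv2.INTER_CUBIC))
C=cloud("top",d)
for n,(u,v) in dict(b0=(140,208),b1=(172,233),b2=(208,222),yel=(352,240),cab=(238,290),tin=(197,186),knob=(405,203),foot=(437,172),bol=(345,205)).items():
    print(n,np.nanmedian(C[v-2:v+3,u-2:u+3].reshape(-1,3),0).round(3))
hsv=cv2.cvtColor(p,cv2.COLOR_RGB2HSV)
m=cv2.inRange(hsv[:,:,0:3],(12,40,120),(35,255,255)); m[:195]=0;m[250:]=0;m[:,:110]=0;m[:,225:]=0
n,l,st,ce=cv2.connectedComponentsWithStats(m)
for i in range(1,n):
    if st[i,4]>60: print(st[i],ce[i],pz("top",*ce[i],.048).round(4))
# bolster tops by height
z=C[:,:,2]
for lo,hi in((.078,.0885),(.0885,.1),(.1,.125),(.125,.14)):
    m=((z>lo)&(z<hi)).astype(np.uint8); m[:170]=0;m[250:]=0;m[:,:275]=0;m[:,395:]=0
    n,l,st,ce=cv2.connectedComponentsWithStats(m)
    for i in range(1,n):
        if st[i,4]>25: print(lo,st[i],cv2.minAreaRect(C[l==i][:,:2].astype(np.float32)),C[l==i].mean(0).round(3))
E
```

```text
b0 [0.529 0.421 0.048]
b1 [0.451 0.322 0.047]
b2 [0.484 0.211 0.047]
yel [ 0.424 -0.235  0.03 ]
cab [0.297 0.103 0.196]
tin [0.596 0.245 0.044]
knob [ 0.538 -0.4    0.035]
foot [ 0.635 -0.508  0.023]
bol [ 0.53  -0.205  0.092]
[134 201  17  14  93] [142.87096774 207.97849462] [0.5291 0.4119 0.048 ]
[165 226  16  14  72] [173.27777778 232.13888889] [0.4537 0.3173 0.048 ]
0.078 [308 177  76  52 986] ((0.5376631021499634, -0.20946954190731049), (0.07605795562267303, 0.2171705961227417), 23.10620880126953) [ 0.538 -0.211  0.084]
0.0885 [317 185  62  35 577] ((0.5372706651687622, -0.21173331141471863), (0.03457061946392059, 0.19881045818328857), 26.006994247436523) [ 0.537 -0.213  0.093]
0.1 [333 205   7   7  40] ((0.5198032259941101, -0.17499300837516785), (0.017763974145054817, 0.017900735139846802), 2.7226810455322266) [ 0.52  -0.175  0.117]
0.125 [279 190  13   8  30] ((0.5609464049339294, -0.025408783927559853), (0.012860770337283611, 0.03722553327679634), 26.182950973510742) [ 0.56  -0.025  0.138]
0.125 [280 207  37  37 608] ((0.46980780363082886, -0.06969812512397766), (0.07688896358013153, 0.09389901906251907), 23.4558048248291) [ 0.473 -0.067  0.13 ]
```

View pics/c1.png

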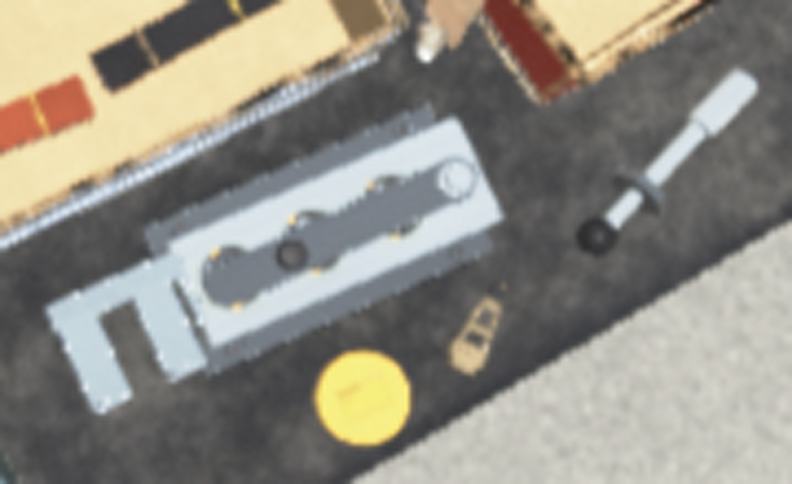

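```bash
cat >> h.py <<'E'
def buf(g,p,d,out=None):
    """buffer tops near guesses, from top picture: min enclosing circle of mask pixels at top height"""
    C=cloud("top",d); res=[]
    for x,y in g:
        m=(np.hypot(C[:,:,0]-x,C[:,:,1]-y)<.035)&(C[:,:,2]>.038)&(C[:,:,2]<.06)
        v,u=np.nonzero(m)
        (cu,cv_),rad=cv2.minEnclosingCircle(np.c_[u,v].astype(np.float32))
        res.append((pz("top",cu,cv_,.048).round(4),pz("top",u.mean(),v.mean(),.048).round(4),round(rad,1),len(u)))
    return res
E
python3 - <<'E'
from h import *
p=np.load("top_p.npy");d=np.load("top_d.npy")
for q in buf([(.529,.415),(.452,.32),(.484,.211)],p,d): print(q)
C=cloud("top",d);z=C[:,:,2]
f=lambda u,v,zz:pz("top",270+u/4.4,150+v/4.4,zz)[:2].round(4)
print("pivot",f(457,180,.095),"knob",f(290,255,.119))
# block corners in crop, at z .085
cs=[f(455,116,.085),f(506,217,.085),f(212,348,.085),f(165,243,.085)]; print(cs,np.mean(cs,0))
print("driftknob",f(597,236,.024),"foot",f(742,85,.014),"collar",f(637,193,.024))
print("fork tines",f(100,412,.13),f(48,310,.13),f(130,405,.13),f(170,382,.13),f(103,315,.13),f(135,300,.13))
tr=(z>.125)&(z<.145); tr[:, :190]=0; 
print("table z",np.median(z[230:240,400:410]))
E
```

```text
(array([0.5299, 0.4175, 0.048 ]), array([0.5297, 0.4178, 0.048 ]), 6.5, 131)
(array([0.4514, 0.3201, 0.048 ]), array([0.4514, 0.3201, 0.048 ]), 6.5, 133)
(array([0.484 , 0.2082, 0.048 ]), array([0.484 , 0.2085, 0.048 ]), 6.4, 130)
pivot [ 0.5706 -0.2912] knob [ 0.5197 -0.1744]
[array([ 0.6154, -0.2932]), array([ 0.546 , -0.3262]), array([ 0.4589, -0.1252]), array([ 0.5305, -0.0943])] [ 0.5377   -0.209725]
driftknob [ 0.5364 -0.4062] foot [ 0.6452 -0.5167] collar [ 0.5669 -0.4356]
fork tines [ 0.4178 -0.0474] [ 0.4845 -0.0142] [ 0.4221 -0.067 ] [ 0.4369 -0.0933] [ 0.4809 -0.0501] [ 0.4905 -0.0711]
table z -0.7214830587037144
```

```bash
python3 -m inch '[0.8,0.7,0.2,0,0,0.8, 0.9,0.8,0,0,0,1, 0.9,0.8,0,0,0,1, 0.9,0.8,0,0,0,1, 0.9,0.8,0,0,0,1, 0.9,0.8,0,0,0,1, 0.9,0.8,0,0,0,1, 0.9,0.8,0,0,0,1, 0.9,0.8,0,0,0,1, 0.9,0.8,0,0,0,1, 0.9,0.8,0,0,0,1, 0.9,0.8,0,0,0,1]' 0.0 20; python3 -c "
from h import *
s,R=cols();print(s['joints'].round(2),R[:,1].round(3))"
```

```text
t: 1.1
position: [0.4973, -0.2082, 0.2368]
tcp_rot: [-2.511, -1.887, 0.001]
contact_force: [0.3, -0.5, -1.4]
gripper_width: 0.495
grasp_force: 0.0
[-0.52  0.09  0.15  1.64 -0.    1.33] [ 0.961 -0.278 -0.001]
```

```bash
python3 -m inch '[0.4,0.6,0,0,0,1, 0.35,0.55,0,0,0,1, 0,0,-0.3,0,0,1, 0,0,-0.5,0,0,1, 0,0,-0.5,0,0,1, 0,0,-0.5,0,0,1, 0,0,-0.5,0,0,1, 0,0,-0.5,0,0,1, 0,0,-0.5,0,0,0.6, 0,0,-0.5,0,0,0, 0,0,-0.4,0,0,0, 0,0,0,0,0,0]' 0.0 20
python3 - <<'E'
from h import *
s,R=cols();print(R[:,1].round(3))
p,d=crop("top",290,150,110,90,7,"pics/c2.png")
E
```

```text
t: 2.1
position: [0.5166, -0.1742, 0.1074]
tcp_rot: [-1.73, -2.614, 0.001]
contact_force: [-1.1, 0.6, -0.1]
gripper_width: 0.497
grasp_force: 0.0
[ 0.92   0.391 -0.005]
```

View pics/c2.png

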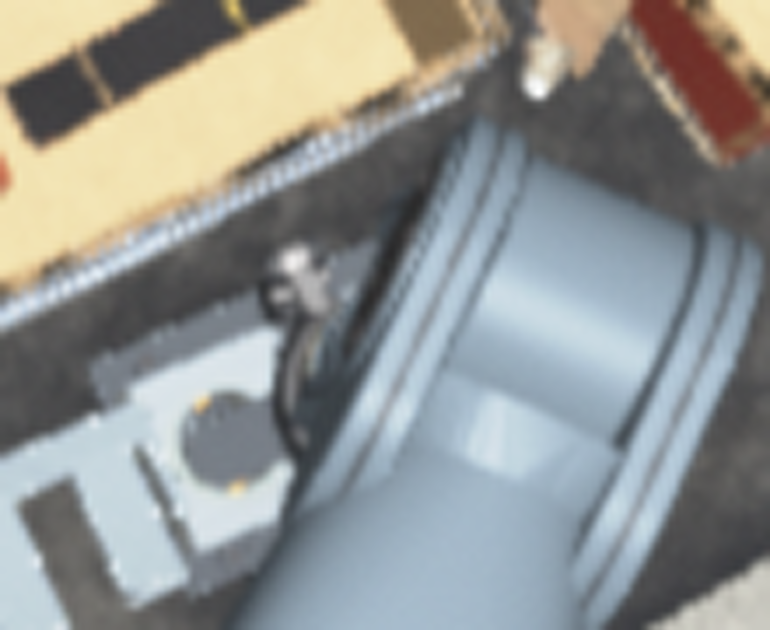

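The arm hides the knob itself (only bore_2 at (230,440) shows); close by the grip reading instead.

```bash
python3 -m inch '[0.1,0,-0.2,0,0,0, 0,0,0,0,0,0, 0,0,0,0,0,0, 0,0,0,0,0,0, 0,0,0,0,0,0, 0,0,0,0,0,0]' 1 20
```

```text
t: 2.65
position: [0.5224, -0.1755, 0.1054]
tcp_rot: [1.733, 2.619, 0.0]
contact_force: [3.1, -0.5, -2.2]
gripper_width: 0.221
grasp_force: 20.8
```

```bash
python3 -m inch '[-0.3,-0.145,0,0,0,1, -0.287,-0.169,0,0,0,1, -0.273,-0.191,0,0,0,1, -0.257,-0.212,0,0,0,1, -0.239,-0.232,0,0,0,1, -0.22,-0.25,0,0,0,1, -0.2,-0.267,0,0,0,1, -0.177,-0.282,0,0,0,1, -0.154,-0.295,0,0,0,1, -0.13,-0.307,0,0,0,1, -0.105,-0.316,0,0,0,1, -0.08,-0.323,0,0,0,1]'
```

```text
t: 3.65
position: [0.4516, -0.2656, 0.1055]
tcp_rot: [0.32, 3.119, 0.001]
contact_force: [7.8, -1.8, -7.0]
gripper_width: 0.218
grasp_force: 20.5
```

```bash
python3 -m inch '[-0.053,-0.33,0,0,0,1, -0.027,-0.332,0,0,0,1, 0,-0.333,0,0,0,1, 0.026,-0.332,0,0,0,1, 0.053,-0.33,0,0,0,1, 0.08,-0.324,0,0,0,1, 0,0,0,0,0,0, 0,0,0,0,0,0]'
```

```text
t: 4.32
position: [0.4545, -0.3243, 0.1055]
tcp_rot: [-0.425, 3.106, 0.001]
contact_force: [7.0, 0.7, -4.1]
gripper_width: 0.221
grasp_force: 20.6
```

```bash
python3 -m inch '[0,0,0,0,0,0, 0,0,0,0,0,0, 0,0,1,0,0,0, 0,0,1,0,0,0, 0,0,1,0,0,0, 0,0,1,0,0,0, 0,0,0.8,0,0,0, 0.1,1,0.2,0,0,0.3, 0.1,1,0,0,0,0.3, 0.1,1,0,0,0,0.3, 0.1,1,0,0,0,0.3, 0.1,1,0,0,0,0.3]' -0.3 20; python3 -m inch '[0.1,1,0,0,0,0.3, 0.1,1,0,0,0,0.3, 0.1,1,0,0,0,0.3, 0.1,1,0,0,0,0.2, 0.1,1,0,0,0,0, 0,1,0,0,0,0, 0,1,0,0,0,0, 0,1,0,0,0,0, 0,1,0,0,0,0, 0,1,0,0,0,0, 0,1,0,0,0,0, 0,0.9,0,0,0,0]' -0.5 20
python3 - <<'E'
from h import *
s,R=cols();print(R[:,1].round(3),s['joints'].round(2))
p,d=crop("top",280,150,170,120,4.6,"pics/c3.png")
np.save("p3.npy",p);np.save("d3.npy",d)
E
```

```text
t: 5.32
position: [0.4662, -0.1733, 0.2563]
tcp_rot: [-0.611, 3.081, -0.002]
contact_force: [0.7, 0.3, 0.2]
gripper_width: 0.653
grasp_force: 0.0
t: 6.32
position: [0.4811, 0.184, 0.2562]
tcp_rot: [-0.746, 3.051, -0.001]
contact_force: [0.4, 0.1, 0.2]
gripper_width: 0.75
grasp_force: 0.0
[-0.461  0.887 -0.001] [ 0.24  0.03  0.13  1.67 -0.   -0.24]
```

View pics/c3.png

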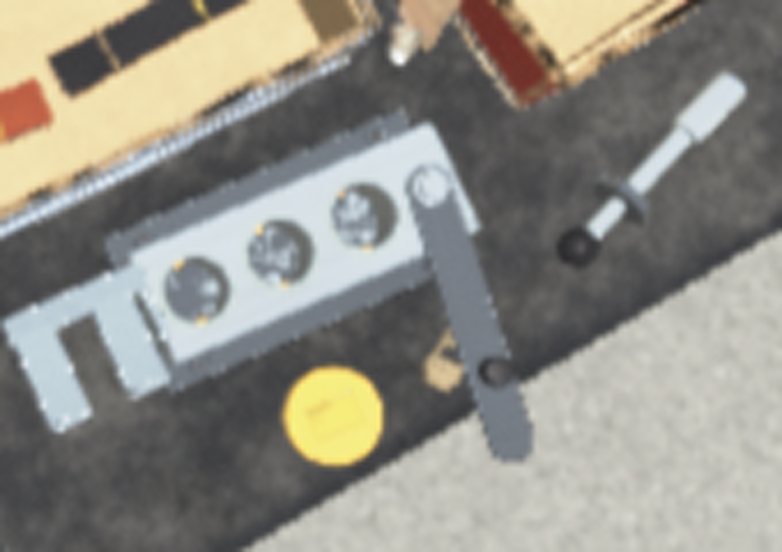

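Run:
```python
from h import *
p=np.load("p3.npy");d=np.load("d3.npy")
pts=[pz("top",280+(u+.5)/4.6-.5,150+(v+.5)/4.6-.5,zz)[:2] for u,v,zz in((363,215,.085),(280,251,.085),(196,288,.085),(431,187,.096))]
print(np.round(pts,4))
dy=(pts[2]-pts[0]); print(np.hypot(*dy),np.degrees(np.arctan2(*dy[::-1])),np.mean(pts[:3],0))
# hole masks: points under mouth by colour vs block
hsv=cv2.cvtColor(p,cv2.COLOR_RGB2HSV); g=p.min(2)
for q in pts[:3]:
    u,v=proj("top",[*q,.085]); m=np.zeros(g.shape,np.uint8); cv2.circle(m,(round(u),round(v)),9,1,-1)
    mm=((g<165)&(m>0)).astype(np.uint8); n,l,st,ce=cv2.connectedComponentsWithStats(mm); i=1+st[1:,4].argmax()
    c,_=cv2.findContours((l==i).astype(np.uint8),0,1); (cu,cv_),rr=cv2.minEnclosingCircle(c[0]); print(st[i],pz("top",cu,cv_,.085)[:2].round(4),pz("top",*ce[i],.085)[:2].round(4),rr)
for q in buf([(.53,.4175),(.4515,.32),(.484,.208)],p,d)[:2]: print(q)
```

```text
[[ 0.5557 -0.2473]
 [ 0.5327 -0.1929]
 [ 0.5092 -0.138 ]
 [ 0.5725 -0.2894]]
0.11881613646543056 113.05919370564011 [ 0.5325391  -0.19275541]
[352 190  15  14 122] [ 0.5558 -0.2486] [ 0.5561 -0.2503] 7.078455448150635
[334 198  14  14 136] [ 0.5318 -0.1933] [ 0.5327 -0.1942] 7.049217700958252
[316 206  14  14 149] [ 0.508  -0.1388] [ 0.5079 -0.1381] 7.049217700958252
(array([1.2   , 0.8775, 0.048 ]), array([nan, nan, nan]), 0.0, 0)
(array([1.2   , 0.8775, 0.048 ]), array([nan, nan, nan]), 0.0, 0)h.py:25: RuntimeWarning: Mean of empty slice.
  res.append((pz("top",cu,cv_,.048).round(4),pz("top",u.mean(),v.mean(),.048).round(4),round(rad,1),len(u)))
  ret = ret.dtype.type(ret / rcount)
```

```bash
python3 -m inch '[0.1,0.8,-0.5,0,0,0, 0,0,-1,0,0,0, 0,0,-1,0,0,0, 0,0,-1,0,0,0, 0,0,-1,0,0,0, 0,0,-1,0,0,0, 0,0,0,0,0,0]' -0.5 20
python3 - <<'E'
from h import *
p,d=crop("side",190,210,160,150,4,"pics/s1.png")
E
```

```text
t: 6.95
position: [0.4792, 0.2046, 0.0834]
tcp_rot: [0.742, -3.039, 0.002]
contact_force: [-0.4, -0.8, -0.9]
gripper_width: 0.75
grasp_force: 0.0
```

View pics/s1.png

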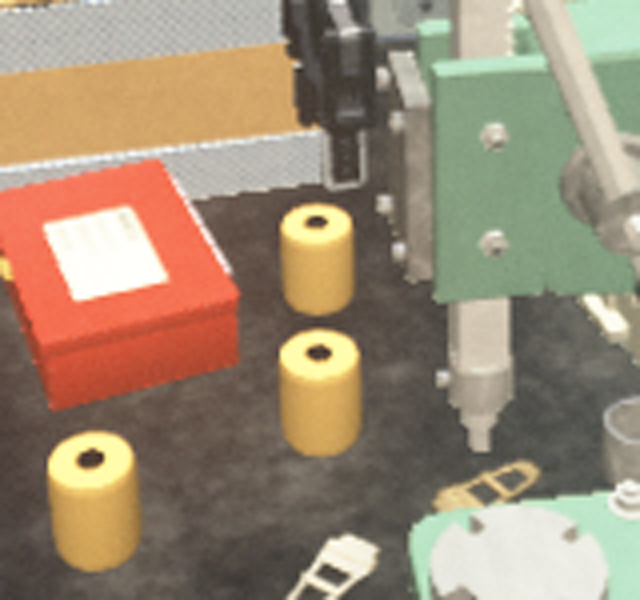

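The side crop shows three upright buffers, tops at crop (92,458), (320,352), (317,222), with the finger at (345,160) above/behind the last.

Run:
```python
from h import *
for u,v in((92,458),(320,352),(317,222)): print(pz("side",190+u/4,210+v/4,.048).round(4))
s,R=cols(); print(s['position'],proj("side",s['position']),proj("side",[.484,.2084,.048]))
```

```text
[0.5319 0.4249 0.048 ]
[0.4535 0.3276 0.048 ]
[0.4864 0.2158 0.048 ]
[0.48103838 0.20518379 0.08683445] [272.37704043 247.85924336] [271.23519904 263.85058191]
```

```bash
python3 -m inch '[0.1,0.1,-0.5,0,0,0, 0,0,-0.5,0,0,0, 0,0,-0.5,0,0,0, 0,0,-0.5,0,0,0, 0,0,-0.1,0,0,0, 0,0,0,0,0,0]' -0.5 40;python3 -m inch '[0,0,0,0,0,0, 0,0,0,0,0,0, 0,0,0,0,0,0, 0,0,0,0,0,0, 0,0,0,0,0,0]' 1 40
```

```text
t: 7.5
position: [0.4883, 0.2095, 0.0287]
tcp_rot: [-0.745, 3.051, -0.0]
contact_force: [-0.1, 0.1, -0.3]
gripper_width: 0.751
grasp_force: 0.0
t: 7.92
position: [0.4896, 0.2103, 0.0301]
tcp_rot: [-0.745, 3.047, 0.001]
contact_force: [-0.6, 1.3, 5.8]
gripper_width: 0.449
grasp_force: 40.7
```

```bash
python3 -m inch '[0,0,0.5,0,0,0, 0,0,1,0,0,0, 0,0,1,0,0,0, 0,0,1,0,0,0, 0,0,1,0,0,-0.5, 0,0,1,0,0,-1, 0,0,1,0,0,-1, 0,-0.5,0,0,0,-1, 0,-0.8,0,0,0,-1, 0,-0.8,0,0,0,-1, 0,-0.8,0,0,0,-1, 0,-0.8,0,0,0,-1]'; python3 -m inch '[0,-0.8,0,0,0,-1, 0,-0.8,0,0,0,-1, 0,-0.8,0,0,0,-1, 0,-0.8,0,0,0,-1, 0,-0.8,0,0,0,-1, 0.1,-0.8,0,0,0,-1, 0.1,-0.8,0,0,0,-1, 0.1,-0.8,0,0,0,-1, 0.1,-0.8,0,0,0,-1, 0.1,-0.7,0,0,0,-1, 0,0,0,0,0,-1, 0,0,0,0,0,-1]'
python3 - <<'E'
from h import *
s,R=cols();print(R[:,1].round(3),s['joints'].round(2),s['position'])
E
```

```text
t: 8.92
position: [0.4876, 0.0976, 0.2227]
tcp_rot: [0.195, 3.135, -0.0]
contact_force: [0.1, -0.0, -1.6]
gripper_width: 0.447
grasp_force: 42.3
t: 9.92
position: [0.5025, -0.1399, 0.2222]
tcp_rot: [-1.625, -2.688, 0.001]
contact_force: [0.4, 0.0, -0.4]
gripper_width: 0.444
grasp_force: 42.3
[ 0.885  0.465 -0.   ] [-0.4   0.04  0.07  1.6  -0.    0.69] [ 0.50254245 -0.13993705  0.22224525]
```

```bash
python3 -m inch '[0.2,0.05,-0.5,0,0,-0.5, 0,0,-0.6,0,0,-0.3, 0,0,-0.6,0,0,0, 0,0,-0.6,0,0,0, 0,0,-0.4,0,0,0, 0,0,-0.3,0,0,0, 0,0,-0.3,0,0,0, 0,0,-0.2,0,0,0, 0,0,-0.2,0,0,0, 0,0,-0.2,0,0,0, 0,0,0,0,0,0]'
```

```text
t: 10.83
position: [0.5089, -0.1374, 0.1048]
tcp_rot: [1.701, 2.64, -0.001]
contact_force: [0.5, -1.4, -0.8]
gripper_width: 0.44
grasp_force: 42.3
```

```bash
python3 -m inch '[0,0,-0.2,0,0,0, 0,0,0,0,0,0]'; python3 -m inch '[0,0,0,0,0,0, 0,0,0,0,0,0, 0,0,0,0,0,0, 0,0,0,0,0,0, 0,0,1,0,0,0, 0,0,1,0,0,0, 0,0,1,0,0,0, 0,0,1,0,0,0, 0,0.5,0.8,0,0,0.5, 0,0.9,0,0,0,1, 0,0.9,0,0,0,1, 0,0.9,0,0,0,1]' -0.25;  python3 -m inch '[0,0.9,0,0,0,1, 0,0.9,0,0,0,1, 0,0.9,0,0,0,1, 0,0.9,0,0,0,1, 0,0.9,0,0,0,1, -0.2,0.9,0,0,0,1, -0.3,0.9,0,0,0,1, -0.3,0.9,0,0,0,1, -0.3,0.9,0,0,0,1, -0.3,0.9,0,0,0,1, -0.3,0.9,0,0,0,1, -0.2,0.9,0,0,0,1]' -0.5
python3 - <<'E'
from h import *
s,R=cols();print(R[:,1].round(3),s['joints'].round(2),s['position'])
p,d=crop("top",280,150,120,90,6,"pics/c4.png")
C=cloud("top",d); u,v=proj("top",[.5085,-.1383,.085]).round().astype(int); print(C[v-5:v+6,u,2].round(3),C[v,u-5:u+6,2].round(3))
E
```

```text
t: 11.0
position: [0.5094, -0.1376, 0.0993]
tcp_rot: [1.701, 2.639, -0.001]
contact_force: [1.8, -2.0, -1.4]
gripper_width: 0.442
grasp_force: 42.3
t: 12.0
position: [0.509, -0.0401, 0.2445]
tcp_rot: [1.312, 2.853, 0.001]
contact_force: [-0.0, 0.2, -1.3]
gripper_width: 0.624
grasp_force: 0.0
t: 13.0
position: [0.4505, 0.2845, 0.2437]
tcp_rot: [0.156, -3.138, -0.0]
contact_force: [1.0, 0.7, 0.1]
gripper_width: 0.747
grasp_force: 0.0
[-0.099  0.995  0.   ] [0.44 0.07 0.15 1.65 0.   0.34] [0.45053132 0.2844888  0.24365836]
[0.021 0.076 0.079 0.077 0.077 0.075 0.077 0.079 0.075 0.075 0.079] [0.074 0.081 0.079 0.078 0.084 0.075 0.081 0.073 0.079 0.078 0.077]
```

View pics/c4.png

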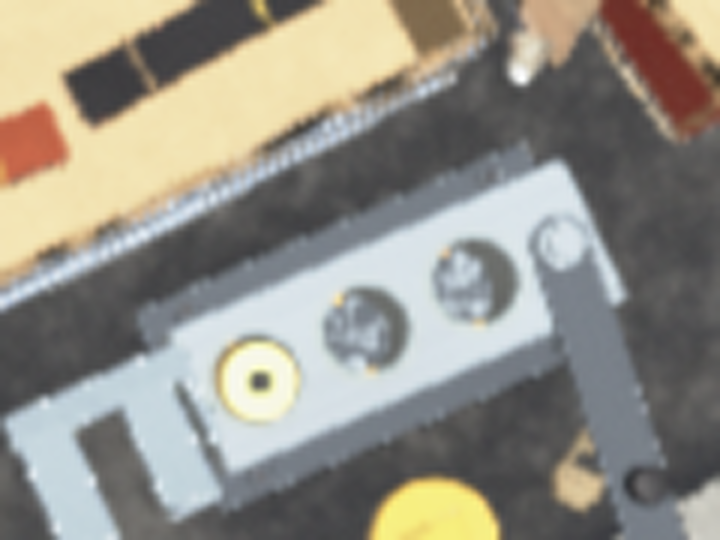

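Buffer sits upright in bore_2 (crop (258,380), top about 8 mm below the mouth). Next the one near (0.452,0.321); check it has not been knocked.

```bash
cat >> h.py <<'E'
def sidebuf():
    p,d=r.snapshot("side"); C=cloud("side",d); hsv=cv2.cvtColor(p,cv2.COLOR_RGB2HSV)
    m=((hsv[:,:,0]>12)&(hsv[:,:,0]<32)&(hsv[:,:,1]>90)&(p[:,:,0]>90)&(C[:,:,2]<.07)&(C[:,:,2]>.003)&(C[:,:,1]>.1)&(C[:,:,0]>.38)).astype(np.uint8)
    n,l,st,ce=cv2.connectedComponentsWithStats(m)
    for i in range(1,n):
        if st[i,4]>150 and st[i,4]<2500: print(st[i],pz("side",*ce[i],.026).round(4))
E
python3 -m inch '[0,0.6,-0.3,0,0,1, 0.05,0.6,-0.7,0,0,1, 0,0,-1,0,0,1, 0,0,-1,0,0,1, 0,0,-1,0,0,0.9, 0,0,-0.8,0,0,0, 0,0,0,0,0,0]' -0.5 40; python3 -c "
from h import *
sidebuf();s,R=cols();print(R[:,1].round(3),s['position'])"
```

```text
t: 13.63
position: [0.4488, 0.3168, 0.0926]
tcp_rot: [0.755, -3.037, 0.005]
contact_force: [-0.8, -0.8, -1.4]
gripper_width: 0.747
grasp_force: 0.0
[ 133  231  127   27 1524] [0.705  0.1266 0.026 ]
[259 295  21  28 388] [0.4524 0.3393 0.026 ]
[201 321  24  31 468] [0.5288 0.4368 0.026 ]
[167 372  21  48 676] [0.534  0.5675 0.026 ]
[-0.468  0.884  0.   ] [0.450384   0.31757754 0.0958005 ]
```

```bash
python3 -m inch '[0.05,0.15,-0.6,0,0,0, 0,0,-0.6,0,0,0, 0,0,-0.6,0,0,0, 0,0,-0.4,0,0,0, 0,0,0,0,0,0, 0,0,0,0,0,0]' -0.5 40;python3 -m inch '[0,0,0,0,0,0, 0,0,0,0,0,0, 0,0,0,0,0,0, 0,0,0,0,0,0, 0,0,0,0,0,0]' 1 40
```

```text
t: 14.18
position: [0.455, 0.3237, 0.0342]
tcp_rot: [-0.757, 3.048, 0.0]
contact_force: [0.5, -0.2, 0.3]
gripper_width: 0.751
grasp_force: 0.0
t: 14.6
position: [0.4561, 0.3245, 0.0356]
tcp_rot: [-0.757, 3.045, 0.002]
contact_force: [-0.2, 0.4, 5.1]
gripper_width: 0.442
grasp_force: 40.1
```

```bash
python3 -m inch '[0,0,0.5,0,0,0, 0,0,1,0,0,0, 0,0,1,0,0,0, 0,0,1,0,0,0, 0,0,1,0,0,0, 0,0,1,0,0,0, 0,-0.5,0.8,0,0,0, 0,-0.9,0,0,0,0, 0,-0.9,0,0,0,0, 0,-1,0,0,0,0, 0.2,-1,0,0,0,0, 0.2,-1,0,0,0,0]'; python3 -m inch '[0.2,-1,0,0,0,0, 0.2,-1,0,0,0,0, 0.2,-1,0,0,0,0, 0.2,-1,0,0,0,0, 0.2,-1,0,0,0,-0.5, 0.2,-1,0,0,0,-0.5, 0.2,-1,0,0,0,0, 0.2,-1,0,0,0,0, 0.2,-1,0,0,0,0, 0.2,-1,0,0,0,0, 0.2,-1,0,0,0,0, 0.15,-0.9,0,0,0,0]'; python3 -m inch '[0,0,0,0,0,0, 0,0,0,0,0,0]'
```

```text
t: 15.6
position: [0.4663, 0.1634, 0.2224]
tcp_rot: [-0.759, 3.048, -0.0]
contact_force: [0.1, 0.1, -0.4]
gripper_width: 0.44
grasp_force: 40.5
t: 16.6
position: [0.5372, -0.1943, 0.2219]
tcp_rot: [0.634, -3.077, 0.0]
contact_force: [-0.4, 0.7, -0.5]
gripper_width: 0.441
grasp_force: 40.5
t: 16.77
position: [0.5368, -0.1936, 0.2215]
tcp_rot: [0.631, -3.077, -0.002]
contact_force: [-0.2, 1.5, -1.3]
gripper_width: 0.44
grasp_force: 40.6
```

```bash
python3 -m inch '[-0.05,0,-0.6,0,0,0, 0,0,-0.6,0,0,0, 0,0,-0.6,0,0,0, 0,0,-0.6,0,0,0, 0,0,-0.4,0,0,0, 0,0,-0.3,0,0,0, 0,0,-0.3,0,0,0, 0,0,-0.2,0,0,0, 0,0,-0.2,0,0,0, 0,0,-0.2,0,0,0, 0,0,0,0,0,0]'
```

```text
t: 17.68
position: [0.5352, -0.1922, 0.1012]
tcp_rot: [0.635, -3.076, -0.001]
contact_force: [0.6, -0.2, -0.9]
gripper_width: 0.436
grasp_force: 40.5
```

```bash
python3 -m inch '[0,0,0,0,0,0, 0,0,0,0,0,0, 0,0,0,0,0,0, 0,0,0,0,0,0, 0,0,1,0,0,0, 0,0,1,0,0,0, 0,0,1,0,0,0, 0,0,1,0,0,0, 0,0.5,0.8,0,0,0, 0,0.9,0,0,0,0.2, 0,1,0,0,0,0.2, 0,1,0,0,0,0.2]' -0.25;  python3 -m inch '[0,1,0,0,0,0.2, 0,1,0,0,0,0.2, 0,1,0,0,0,0, 0,1,0,0,0,0, 0,1,0,0,0,0, 0,1,0,0,0,0, 0,1,0,0,0,0, 0,1,0,0,0,0, 0,1,0,0,0,0, 0,1,0,0,0,0, 0,1,0,0,0,0, 0,1,0,0,0,0]' -0.5;  python3 -m inch '[0,1,0,0,0,0, 0,1,0,0,0,0, 0,1,0,0,0,0, 0,1,0,0,0,0, 0,0.9,0,0,0,0, 0,0.2,-0.6,0,0,0, 0,0,-1,0,0,0, 0,0,-1,0,0,0, 0,0,-1,0,0,0, 0,0,-1,0,0,0, 0,0,0,0,0,0, 0,0,0,0,0,0]'
python3 - <<'E'
from h import *
s,R=cols();print(R[:,1].round(3),s['joints'].round(2),s['position']); sidebuf()
p,d=r.snapshot("top");C=cloud("top",d)
for q in ([.5085,-.1383],[.5325,-.193],[.5557,-.248]):
    u,v=proj("top",[*q,.085]).round().astype(int); print(np.median(C[v-4:v+5,u-4:u+5,2]).round(3),p[v-5:v+6,u].mean(0).round())
E
```

```text
t: 18.68
position: [0.5363, -0.09, 0.2479]
tcp_rot: [-0.707, 3.058, -0.002]
contact_force: [1.0, 0.4, 0.8]
gripper_width: 0.626
grasp_force: 0.0
t: 19.68
position: [0.5357, 0.2712, 0.2469]
tcp_rot: [-0.758, 3.048, 0.0]
contact_force: [1.0, -0.7, 0.2]
gripper_width: 0.75
grasp_force: 0.0
t: 20.68
position: [0.5339, 0.4215, 0.1058]
tcp_rot: [0.756, -3.043, 0.003]
contact_force: [-0.0, 0.7, -0.6]
gripper_width: 0.749
grasp_force: 0.0
[-0.468  0.884 -0.   ] [ 0.57  0.47  0.36  1.46 -0.    0.08] [0.53393878 0.42145064 0.10577565]
[214 231  50  18 570] [0.6067 0.0793 0.026 ]
[134 240  57  18 670] [0.7796 0.1641 0.026 ]
[201 322  24  30 457] [0.5285 0.4369 0.026 ]
[167 372  21  48 678] [0.5341 0.5675 0.026 ]
0.079 [211. 212. 183.]
0.067 [206. 206. 181.]
0.012 [158. 168. 174.]
```

```bash
python3 -m inch '[-0.1,0,-0.6,0,0,0, 0,0,-0.6,0,0,0, 0,0,-0.6,0,0,0, 0,0,-0.6,0,0,0, 0,0,0,0,0,0, 0,0,0,0,0,0]' -0.5 40;python3 -m inch '[0,0,0,0,0,0, 0,0,0,0,0,0, 0,0,0,0,0,0, 0,0,0,0,0,0, 0,0,0,0,0,0]' 1 40;python3 -m inch '[0,0,0.5,0,0,0, 0,0,1,0,0,0, 0,0,1,0,0,0, 0,0,1,0,0,0, 0,0,1,0,0,0, 0,0,1,0,0,0, 0,-0.5,0.8,0,0,0, 0,-0.9,0,0,0,0, 0,-0.9,0,0,0,0, 0,-1,0,0,0,0, 0,-1,0,0,0,0, 0,-1,0,0,0,0]'; python3 -m inch '[0,-1,0,0,0,0, 0,-1,0,0,0,0, 0,-1,0,0,0,0, 0,-1,0,0,0,0, 0,-1,0,0,0,-0.5, 0,-1,0,0,0,-0.5, 0,-1,0,0,0,0, 0,-1,0,0,0,0, 0,-1,0,0,0,0, 0,-1,0,0,0,0, 0,-1,0,0,0,0, 0,-1,0,0,0,0]'
```

```text
t: 21.28
position: [0.5336, 0.4232, 0.0383]
tcp_rot: [-0.757, 3.047, 0.001]
contact_force: [-0.8, 0.1, 1.1]
gripper_width: 0.751
grasp_force: 0.0
t: 21.7
position: [0.5347, 0.4238, 0.0401]
tcp_rot: [-0.756, 3.043, 0.003]
contact_force: [-0.2, -0.7, 6.2]
gripper_width: 0.427
grasp_force: 39.7
t: 22.7
position: [0.5325, 0.2624, 0.2258]
tcp_rot: [-0.758, 3.048, 0.0]
contact_force: [0.7, 0.0, -0.2]
gripper_width: 0.426
grasp_force: 40.2
t: 23.7
position: [0.5325, -0.0978, 0.2258]
tcp_rot: [-0.635, 3.076, -0.0]
contact_force: [-0.3, 0.2, -0.5]
gripper_width: 0.429
grasp_force: 40.2
```

```bash
python3 -m inch '[0.2,-1,0,0,0,0, 0.2,-1,0,0,0,0, 0.2,-1,0,0,0,0, 0.2,-1,0,0,0,0, 0.1,-1,0,0,0,0, 0,0,0,0,0,0]'; python3 -m inch '[0,0,-0.6,0,0,0, 0,0,-0.6,0,0,0, 0,0,-0.6,0,0,0, 0,0,-0.6,0,0,0, 0,0,-0.4,0,0,0, 0,0,-0.3,0,0,0, 0,0,-0.3,0,0,0, 0,0,-0.2,0,0,0, 0,0,-0.2,0,0,0, 0,0,-0.2,0,0,0, 0,0,0,0,0,0]'
```

```text
t: 24.2
position: [0.5596, -0.2521, 0.2244]
tcp_rot: [0.627, -3.077, 0.005]
contact_force: [0.0, -0.2, -1.1]
gripper_width: 0.427
grasp_force: 40.3
t: 25.12
position: [0.5592, -0.2461, 0.1042]
tcp_rot: [0.635, -3.076, -0.002]
contact_force: [-0.2, 0.6, -1.1]
gripper_width: 0.433
grasp_force: 40.3
```

```bash
python3 -m inch '[0,0,0,0,0,0, 0,0,0,0,0,0, 0,0,0,0,0,0, 0,0,0,0,0,0, 0,0,1,0,0,0, 0,0,1,0,0,0, 0,0,1,0,0,0, 0,0,1,0,0,0, 0,-0.5,0.8,0,0,-0.5, 0,-0.9,0,0,0,-1, 0,-0.9,0,0,0,-1, 0,-0.9,0,0,0,-1]' -0.25;  python3 -m inch '[-0.2,-0.9,0,0,0,-1, -0.2,-0.9,0,0,0,-1, -0.2,-0.3,0,0,0,-1, -0.1,0,0,0,0,-1, 0,0,0,0,0,-1, 0,0,0,0,0,-1, 0,0,0,0,0,-1, 0,0,0,0,0,-1, 0,0,0,0,0,-1, 0,0,0,0,0,-1, 0,0,0,0,0,-1, 0,0,0,0,0,-0.5]' -0.3
python3 - <<'E'
from h import *
s,R=cols();print(R[:,1].round(3),s['joints'].round(2),s['position'])
f=lambda u,v,zz:pz("top",280+(u+.5)/4.6-.5,150+(v+.5)/4.6-.5,zz)[:2].round(4)
print(f(577,247,.026),f(622,203,.02),f(733,83,.014))
p,d=r.snapshot("top");C=cloud("top",d)
for q in ([.5085,-.1383],[.5325,-.193],[.5557,-.248]):
    u,v=proj("top",[*q,.085]).round().astype(int); print(np.median(C[v-4:v+5,u-4:u+5,2]).round(3),p[v-5:v+6,u].mean(0).round())
E
```

```text
t: 26.12
position: [0.5603, -0.3435, 0.2514]
tcp_rot: [-0.195, 3.133, -0.004]
contact_force: [1.5, -0.3, -1.2]
gripper_width: 0.625
grasp_force: 0.0
t: 27.12
position: [0.5388, -0.4056, 0.2498]
tcp_rot: [1.218, 2.895, -0.0]
contact_force: [0.7, -0.2, 0.5]
gripper_width: 0.649
grasp_force: 0.0
[0.715 0.699 0.   ] [-0.74  0.48  0.65  1.74 -0.    0.05] [ 0.53878395 -0.40555409  0.24982183]
[ 0.5373 -0.4036] [ 0.5676 -0.437 ] [ 0.6505 -0.5179]
0.078 [212. 212. 184.]
0.066 [206. 206. 182.]
0.079 [218. 218. 195.]
```

```bash
python3 -m inch '[-0.05,0,-0.6,0,0,0, 0,0,-1,0,0,0, 0,0,-1,0,0,0, 0,0,-1,0,0,0, 0,0,-1,0,0,0, 0,0,-1,0,0,0, 0,0,-0.8,0,0,0, 0,0,-0.6,0,0,0, 0,0,-0.5,0,0,0, 0,0,-0.3,0,0,0, 0,0,-0.2,0,0,0, 0,0,0,0,0,0]' -0.1 40; python3 -c "
from h import *
s,R=cols();print(s['position'],s['contact_force'])"
```

```text
t: 28.17
position: [0.5366, -0.4049, 0.0081]
tcp_rot: [-1.212, -2.896, -0.001]
contact_force: [0.7, 0.8, -0.7]
gripper_width: 0.547
grasp_force: 0.0
[ 0.53662209 -0.40487948  0.00808772] [ 0.69314254  0.7654527  -0.70950608]
```

```bash
python3 -m inch '[0,0,-0.05,0,0,0, 0,0,0,0,0,0, 0,0,0,0,0,0, 0,0,0,0,0,0, 0,0,0,0,0,0, 0,0,0,0,0,0]' 1 50; python3 -m inch '[0,0,0.5,0,0,0, 0,0,1,0,0,0, 0,0,1,0,0,0, 0,0,1,0,0,0, 0,0,1,0,0,0, 0,0,1,0,0,0, 0,0,1,0,0,0, 0,0,1,0,0,0, 0,0,1,0,0,0, 0,0,1,0,0,0, 0,0,0.4,0,0,0, 0,0,0,0,0,0]'
```

```text
t: 28.67
position: [0.538, -0.406, 0.0092]
tcp_rot: [1.212, 2.896, -0.001]
contact_force: [1.1, 0.1, 3.3]
gripper_width: 0.295
grasp_force: 49.2
t: 29.67
position: [0.5379, -0.4064, 0.3084]
tcp_rot: [1.211, 2.893, -0.004]
contact_force: [0.4, -0.3, -1.9]
gripper_width: 0.296
grasp_force: 49.4
```

```bash
python3 -m inch '[0,0,0,0,0,0]' - 9;python3 -m inch '[0,0,0,0,0,0, 0,0,0,0,0,0]' - 20; python3 -c "
from h import *
s,R=cols();print(s)
p,d=crop('side',200,60,250,200,3,'pics/s2.png')
"
```

```text
t: 29.75
position: [0.5373, -0.4057, 0.3041]
tcp_rot: [-1.213, -2.898, 0.0]
contact_force: [0.4, -0.1, -4.5]
gripper_width: 0.294
grasp_force: 49.4
t: 29.92
position: [0.5365, -0.4049, 0.3014]
tcp_rot: [-1.211, -2.893, -0.003]
contact_force: [0.1, 0.4, -4.1]
gripper_width: 0.296
grasp_force: 49.4
{'t': 29.9167, 'joints': array([-7.46133423e-01,  5.32173607e-01,  8.34592861e-01,  1.87912324e+00,
       -1.02598839e-04,  4.67073592e-02]), 'qvel': array([ 4.95656538e-05, -2.85043310e-03,  3.58259421e-03,  8.28918688e-05,
        6.66941949e-04,  4.73419107e-05]), 'joint_efforts': array([ 1.87135400e-02, -5.32370174e+01,  3.27294230e+01, -3.55530437e-02,
        5.56190134e-04, -2.28176458e-05]), 'position': array([ 0.53649516, -0.4048754 ,  0.30135921]), 'tcp_rot': array([-1.21087047, -2.89280592, -0.00302272]), 'contact_force': array([ 0.06142909,  0.37261823, -4.09864613]), 'ft_torque': array([0.04784938, 0.11067457, 0.03087893]), 'grasp_force': 49.38870012760162, 'gripper_width': 0.2957933316342346}
```

View pics/s2.png

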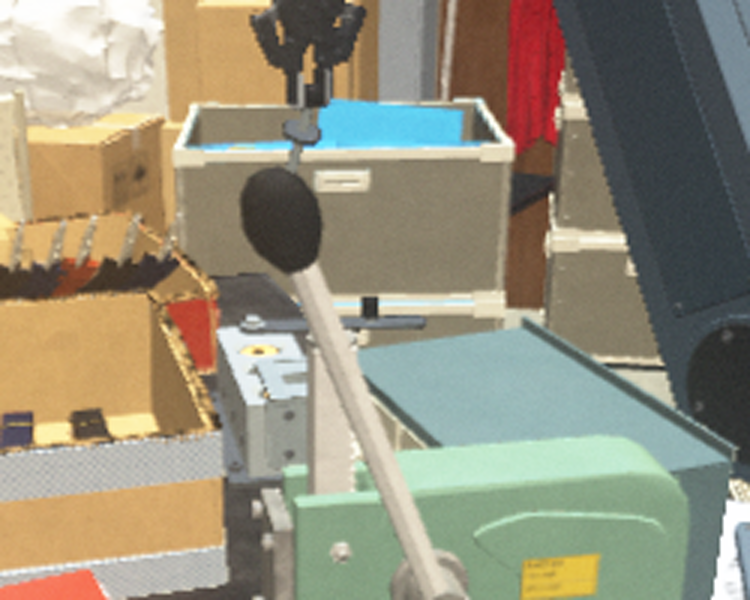

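Drift hangs from the gripper, collar at crop (302,132), leaning. The grip reading didn't change; give opening with force.

```bash
python3 -m inch '[0,0,0,0,0,0, 0,0,0,0,0,0]' 1 20; python3 -m inch '[0,0,0,0,0,0, 0,0,0,0,0,0]' 0.47 20
```

```text
t: 30.13
position: [0.5368, -0.4051, 0.3035]
tcp_rot: [-1.212, -2.896, -0.001]
contact_force: [0.2, -0.8, -3.8]
gripper_width: 0.298
grasp_force: 49.4
t: 30.3
position: [0.5371, -0.4053, 0.3046]
tcp_rot: [-1.213, -2.898, -0.0]
contact_force: [0.4, 0.6, -3.0]
gripper_width: 0.294
grasp_force: 49.4
```

```bash
python3 -m inch '[0,0,0,0,0,0, 0,0,0,0,0,0]' 0.44 20|tail -2; python3 -m inch '[0,0,0,0,0,0, 0,0,0,0,0,0]' 0.43 20|tail -2
```

```text
gripper_width: 0.296
grasp_force: 49.4
gripper_width: 0.296
grasp_force: 49.4
```

```bash
python3 -m inch '[0,0,0,0,0,0, 0,0,0,0,0,0]' 0.415 20|tail -2; python3 -m inch '[0,0,0,0,0,0, 0,0,0,0,0,0]' 0.405 20|tail -2
```

```text
gripper_width: 0.295
grasp_force: 49.4
gripper_width: 0.302
grasp_force: 39.5
```

```bash
python3 -m inch '[0,0,0,0,0,0, 0,0,0,0,0,0]' 0.400 20|tail -2
```

```text
gripper_width: 0.298
grasp_force: 34.6
```

```bash
python3 -m inch '[0,0,0,0,0,0, 0,0,0,0,0,0]' 0.388 20|tail -2;python3 -m inch '[0,0,0,0,0,0, 0,0,0,0,0,0]' 0.380 20|tail -2
```

```text
gripper_width: 0.306
grasp_force: 23.6
gripper_width: 0.312
grasp_force: 17.0
```

```bash
python3 -m inch '[0,0,0,0,0,0, 0,0,0,0,0,0]' 0.372 20|tail -2;python3 -m inch '[0,0,0,0,0,0]' 0.370 20|tail -2
```

```text
gripper_width: 0.315
grasp_force: 11.1
gripper_width: 0.317
grasp_force: 9.8
```

```bash
python3 -m inch '[0,0,0,0,0,0, 0,0,0,0,0,0]' 0.368 20|tail -2;python3 -m inch '[0.15,-0.15,0,0,0,0, -0.15,0.15,0,0,0,0, 0.15,-0.15,0,0,0,0, -0.15,0.15,0,0,0,0, 0.1,-0.1,0,0,0,0, -0.1,0.1,0,0,0,0, 0,0,0,0,0,0, 0,0,0,0,0,0, 0,0,0,0,0,0]' 0.3665 20; python3 -c "
from h import *
s,R=cols();print(s['ft_torque'],s['contact_force'])
p,d=crop('side',240,60,100,130,4.6,'pics/s3.png')
"
```

```text
gripper_width: 0.314
grasp_force: 8.6
t: 32.63
position: [0.5373, -0.4055, 0.3055]
tcp_rot: [1.213, 2.897, -0.001]
contact_force: [-0.3, 0.9, -4.3]
gripper_width: 0.318
grasp_force: 7.7
[0.02926548 0.03391752 0.04497905] [-0.32489108  0.87395291 -4.3475646 ]
```

View pics/s3.png

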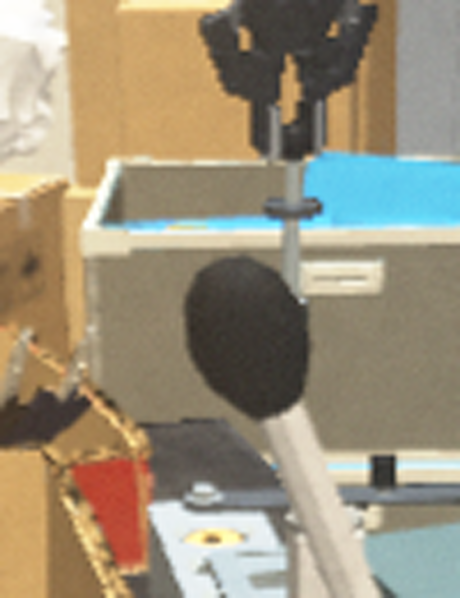

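The collar (crop (293,206)) is level and the shaft nearly vertical; one more shake, then firm up.

```bash
python3 -m inch '[0.2,-0.2,0,0,0,0, -0.2,0.2,0,0,0,0, 0.2,-0.2,0,0,0,0, -0.2,0.2,0,0,0,0, 0.1,-0.1,0,0,0,0, -0.1,0.1,0,0,0,0, 0,0,0,0,0,0, 0,0,0,0,0,0, 0,0,0,0,0,0, 0,0,0,0,0,0, 0,0,0,0,0,0]' 0.3655 20|tail -2;  python3 -m inch '[0,0,0,0,0,0, 0,0,0,0,0,0, 0,0,0,0,0,0, 0,0,0,0,0,0]' 1 60
python3 - <<'E'
from h import *
s,R=cols();print(s['position'],s['ft_torque'],R[:,1])
for n in("top","side"):
    p,d=r.snapshot(n);C=cloud(n,d)
    m=(np.hypot(C[:,:,0]-.537,C[:,:,1]+.406)<.06)&(C[:,:,2]>.13)&(C[:,:,2]<.30)
    Q=C[m]
    for lo in np.arange(.14,.30,.02):
        q=Q[(Q[:,2]>lo)&(Q[:,2]<lo+.02)]
        if len(q): print(n,lo.round(2),len(q),np.median(q,0).round(4))
E
```

```text
gripper_width: 0.32
grasp_force: 7.1
t: 33.93
position: [0.5372, -0.4054, 0.3048]
tcp_rot: [-1.213, -2.898, -0.0]
contact_force: [-0.2, -0.6, -3.8]
gripper_width: 0.29
grasp_force: 59.0
[ 0.53716269 -0.40536539  0.30475374] [0.0040455  0.02736439 0.00907425] [7.12312737e-01 7.01862211e-01 3.25244687e-05]
top 0.14 2 [ 0.528  -0.3956  0.1577]
top 0.16 17 [ 0.5344 -0.3925  0.1671]
top 0.18 24 [ 0.534  -0.3934  0.1917]
top 0.2 36 [ 0.5338 -0.3972  0.2069]
top 0.22 2 [ 0.5369 -0.3967  0.2231]
top 0.26 138 [ 0.5265 -0.3934  0.2741]
top 0.28 9 [ 0.533  -0.3972  0.2853]
side 0.2 9 [ 0.5345 -0.3978  0.2138]
side 0.22 24 [ 0.5387 -0.3944  0.2298]
side 0.24 26 [ 0.5386 -0.3938  0.25  ]
side 0.26 65 [ 0.5362 -0.3885  0.2714]
side 0.28 19 [ 0.5374 -0.3952  0.2894]
```

```bash
python3 -m inch '[0.05,0.45,0,0,0,0, 0.05,0.6,0,0,0,0, 0.1,0.6,0,0,0,0, 0.1,0.6,0,0,0,0, 0.1,0.6,0,0,0,0, 0.1,0.6,0,0,0,0, 0.1,0.6,0,0,0,0, 0,0.6,0,0,0,0, 0,0.4,0,0,0,0, 0,0.2,0,0,0,0, 0,0,0,0,0,0, 0,0,0,0,0,0]' 1 90
python3 - <<'E'
from h import *
s,R=cols();print(s['position'])
for n in("top","side"):
    p,d=crop(n,*((320,130,110,90,5.5,"pics/t5.png") if n=="top" else (240,100,110,140,4.2,"pics/s5.png")));C=cloud(n,d)
    m=(np.hypot(C[:,:,0]-s['position'][0],C[:,:,1]-s['position'][1])<.04)&(C[:,:,2]>.13)&(C[:,:,2]<.30)
    Q=C[m]
    for lo in np.arange(.14,.28,.02):
        q=Q[(Q[:,2]>lo)&(Q[:,2]<lo+.02)]
        if len(q)>3: print(n,lo.round(2),len(q),np.median(q,0).round(4))
E
```

```text
t: 35.03
position: [0.5552, -0.2484, 0.305]
tcp_rot: [1.213, 2.897, -0.002]
contact_force: [-0.1, -0.8, -3.5]
gripper_width: 0.279
grasp_force: 88.6
[ 0.55517479 -0.24840257  0.30495572]
top 0.16 9 [ 0.5492 -0.2379  0.1709]
top 0.18 12 [ 0.5506 -0.2363  0.1886]
top 0.2 10 [ 0.5518 -0.2371  0.2033]
top 0.26 110 [ 0.5446 -0.2362  0.2743]
side 0.14 12 [ 0.5576 -0.2331  0.1566]
side 0.16 49 [ 0.5581 -0.2341  0.1692]
side 0.18 18 [ 0.5644 -0.2326  0.186 ]
side 0.26 48 [ 0.5594 -0.2373  0.2725]
side 0.28 29 [ 0.5538 -0.2379  0.2903]
```

View pics/s5.png

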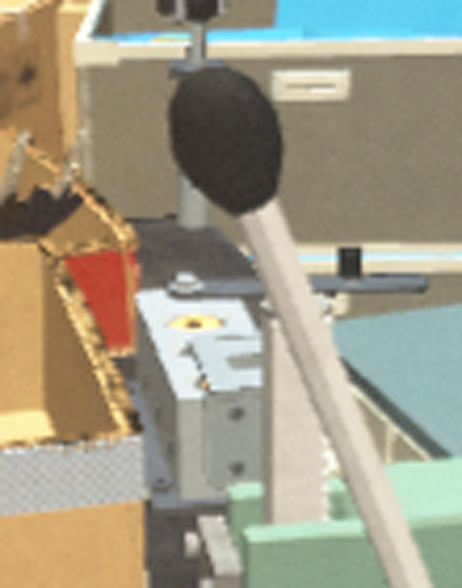

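Drift hangs plumb over bore_0 (foot at crop (193,222)). Push down.

```bash
python3 -m inch '[0,0,-0.4,0,0,0, 0,0,-0.6,0,0,0, 0,0,-0.6,0,0,0, 0,0,-0.5,0,0,0, 0,0,-0.3,0,0,0, 0,0,-0.2,0,0,0, 0,0,-0.2,0,0,0, 0,0,-0.2,0,0,0, 0,0,-0.2,0,0,0]'; python3 -m inch '[0,0,-0.1,0,0,0, 0,0,-0.1,0,0,0, 0,0,-0.1,0,0,0, 0,0,0,0,0,0, 0,0,0,0,0,0]'
```

```text
t: 35.88
position: [0.5559, -0.2491, 0.2114]
tcp_rot: [1.212, 2.893, -0.003]
contact_force: [-2.1, -0.7, 4.1]
gripper_width: 0.28
grasp_force: 89.3
t: 36.3
position: [0.5575, -0.2495, 0.2058]
tcp_rot: [1.209, 2.888, -0.003]
contact_force: [-0.8, -0.1, 13.8]
gripper_width: 0.281
grasp_force: 90.4
```

```bash
python3 -m inch '[0,0,-0.15,0,0,0, 0,0,-0.1,0,0,0, 0,0,0,0,0,0, 0,0,0,0,0,0]'; python3 -m inch '[0,0,-0.15,0,0,0, 0,0,-0.1,0,0,0, 0,0,0,0,0,0, 0,0,0,0,0,0]'
```

```text
t: 36.63
position: [0.5598, -0.2512, 0.2057]
tcp_rot: [1.204, 2.877, -0.007]
contact_force: [-2.7, 0.6, 29.3]
gripper_width: 0.283
grasp_force: 92.1
t: 36.97
position: [0.5624, -0.2533, 0.2056]
tcp_rot: [1.2, 2.865, -0.011]
contact_force: [-3.9, -0.5, 46.6]
gripper_width: 0.277
grasp_force: 93.7
```

```bash
python3 -m inch '[0,0,0.5,0,0,0, 0,0,0.6,0,0,0, 0,0,0.7,0,0,0, 0,0,0.7,0,0,0, 0,0,0.7,0,0,0, -0.1,0.3,0,0,0,0, -0.2,0.5,0,0,0,0, -0.2,0.5,0,0,0,0, -0.2,0.4,0,0,0,0, -0.08,0.13,0,0,0,0, 0,0,0,0,0,0, 0,0,0,0,0,0]'
python3 - <<'E'
from h import *
s,R=cols();print(s['position'],s['tcp_rot'],s['joints'].round(3))
p,d=r.snapshot("top");C=cloud("top",d)
m=(np.hypot(C[:,:,0]-s['position'][0],C[:,:,1]-s['position'][1])<.04)&(C[:,:,2]>.11)&(C[:,:,2]<.30)
Q=C[m]
for lo in np.arange(.12,.26,.02):
    q=Q[(Q[:,2]>lo)&(Q[:,2]<lo+.02)]
    if len(q)>3: print(lo.round(2),len(q),np.median(q,0).round(4))
p,d=r.snapshot("side");C=cloud("side",d)
m=(np.hypot(C[:,:,0]-s['position'][0],C[:,:,1]-s['position'][1])<.04)&(C[:,:,2]>.1)&(C[:,:,2]<.30)
Q=C[m]
for lo in np.arange(.1,.28,.02):
    q=Q[(Q[:,2]>lo)&(Q[:,2]<lo+.02)]
    if len(q)>3: print("s",lo.round(2),len(q),np.median(q,0).round(4))
E
```

```text
t: 37.97
position: [0.5318, -0.1928, 0.2797]
tcp_rot: [-1.212, -2.898, 0.0]
contact_force: [0.8, -0.7, -4.2]
gripper_width: 0.276
grasp_force: 89.2
[ 0.53175263 -0.1927569   0.27969866] [-1.21183680e+00 -2.89769810e+00  1.42283619e-04] [-0.466  0.176  0.335  1.731 -0.     0.326]
0.14 7 [ 0.5257 -0.1819  0.1474]
0.24 80 [ 0.5201 -0.178   0.2488]
s 0.12 28 [ 0.534  -0.1786  0.1349]
s 0.14 61 [ 0.5332 -0.1792  0.15  ]
s 0.16 61 [ 0.5327 -0.18    0.1705]
s 0.18 23 [ 0.5366 -0.1809  0.1866]
```

```bash
python3 -m inch '[0,0,-0.4,0,0,0, 0,0,-0.6,0,0,0, 0,0,-0.5,0,0,0, 0,0,-0.3,0,0,0, 0,0,-0.2,0,0,0, 0,0,-0.2,0,0,0, 0,0,-0.2,0,0,0, 0,0,-0.1,0,0,0, 0,0,-0.1,0,0,0, 0,0,-0.1,0,0,0, 0,0,0,0,0,0]'; python3 -m inch '[0,0,-0.15,0,0,0, 0,0,-0.15,0,0,0, 0,0,-0.1,0,0,0, 0,0,0,0,0,0, 0,0,0,0,0,0]'
```

```text
t: 38.98
position: [0.5344, -0.1945, 0.2058]
tcp_rot: [1.209, 2.887, -0.002]
contact_force: [-0.5, 1.0, 12.2]
gripper_width: 0.279
grasp_force: 90.8
t: 39.4
position: [0.5386, -0.1974, 0.2057]
tcp_rot: [1.201, 2.869, -0.007]
contact_force: [-4.1, 0.7, 39.9]
gripper_width: 0.277
grasp_force: 93.6
```

```bash
python3 -m inch '[0,0,0.5,0,0,0, 0,0,0.6,0,0,0, 0,0,0.7,0,0,0, 0,0,0.7,0,0,0, 0,0,0.6,0,0,0, -0.1,0.3,0,0,0,0, -0.2,0.5,0,0,0,0, -0.2,0.5,0,0,0,0, -0.2,0.4,0,0,0,0, -0.08,0.13,0,0,0,0, 0,0,0,0,0,0, 0,0,0,0,0,0]'; python3 -m inch '[0,0,-0.4,0,0,0, 0,0,-0.6,0,0,0, 0,0,-0.5,0,0,0, 0,0,-0.3,0,0,0, 0,0,-0.2,0,0,0, 0,0,-0.2,0,0,0, 0,0,-0.2,0,0,0, 0,0,-0.1,0,0,0, 0,0,-0.1,0,0,0, 0,0,-0.1,0,0,0, 0,0,0,0,0,0]'; python3 -m inch '[0,0,-0.15,0,0,0, 0,0,-0.15,0,0,0, 0,0,-0.1,0,0,0, 0,0,0,0,0,0, 0,0,0,0,0,0]'
```

```text
t: 40.4
position: [0.5084, -0.138, 0.2801]
tcp_rot: [-1.212, -2.898, 0.001]
contact_force: [0.4, -1.0, -3.5]
gripper_width: 0.275
grasp_force: 89.6
t: 41.32
position: [0.5113, -0.1396, 0.2058]
tcp_rot: [1.209, 2.887, -0.001]
contact_force: [-0.3, -0.1, 14.2]
gripper_width: 0.282
grasp_force: 91.5
t: 41.73
position: [0.5158, -0.1424, 0.2056]
tcp_rot: [1.201, 2.868, -0.004]
contact_force: [-3.2, -0.4, 44.5]
gripper_width: 0.277
grasp_force: 94.5
```

```bash
python3 -m inch '[0,0,0.5,0,0,0, 0,0,0.6,0,0,0, 0,0,0.7,0,0,0, 0,0,0.7,0,0,0, 0,0,0.6,0,0,0, -0.4,0.1,0,0,0,0, -0.8,0.3,0,0,0,0, -0.8,0.3,0,0,0,0, -0.8,0.4,0,0,0,0, -0.6,0.4,0,0,0,0, 0,0,0,0,0,0, 0,0,0,0,0,0]'
python3 - <<'E'
from h import *
s,R=cols();print(s['position'])
p,d=r.snapshot("top");cv2.imwrite("pics/t6.png",cv2.resize(p[185:245,265:345,::-1],None,fx=8,fy=8,interpolation=cv2.INTER_CUBIC));C=cloud("top",d)
for q in ([.5085,-.1383],[.5325,-.193],[.5557,-.248]):
    u,v=proj("top",[*q,.07]).round().astype(int); print(np.median(C[v-3:v+4,u-3:u+4,2]).round(3))
f=lambda u,v,zz:pz("top",280+(u+.5)/4.6-.5,150+(v+.5)/4.6-.5,zz)[:2].round(4)
print("slot back",f(74.5,325,.13),"tip",f(112,406.5,.13),"cab corners",pz("top",262,243,.196),pz("top",291,292,.196))
E
```

```text
t: 42.73
position: [0.4061, -0.0928, 0.2807]
tcp_rot: [1.212, 2.897, -0.0]
contact_force: [0.5, -1.1, -3.1]
gripper_width: 0.28
grasp_force: 89.7
[ 0.40606548 -0.09280907  0.28068112]
0.057
0.058
0.057
slot back [ 0.4847 -0.057 ] tip [ 0.4337 -0.0798] cab corners [0.42221204 0.0378521  0.196     ] [ 0.29025367 -0.03925773  0.196     ]
```

View pics/t6.png

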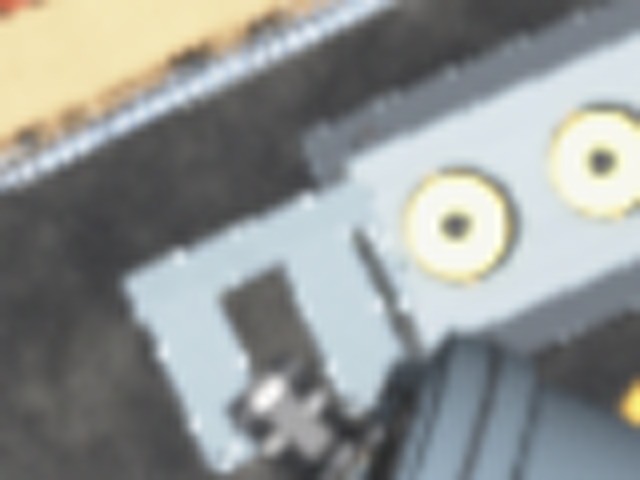

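```bash
python3 -m inch '[0,0,-0.4,0,0,0, 0,0,-0.6,0,0,0, 0,0,-0.6,0,0,0, 0,0,-0.6,0,0,0, 0,0,-0.6,0,0,0, 0,0,-0.4,0,0,0, 0,0,0,0,0,0, 0,0,0,0,0,0]'; python3 -m inch '[0.2,0.09,0,0,0,0, 0.3,0.13,0,0,0,0, 0.3,0.13,0,0,0,0, 0.3,0.13,0,0,0,0, 0.3,0.13,0,0,0,0, 0.3,0.13,0,0,0,0, 0.3,0.13,0,0,0,0, 0.15,0.06,0,0,0,0, 0,0,0,0,0,0, 0,0,0,0,0,0]'
```

```text
t: 43.45
position: [0.4062, -0.0931, 0.184]
tcp_rot: [-1.212, -2.896, 0.0]
contact_force: [0.3, -0.7, -3.8]
gripper_width: 0.279
grasp_force: 89.6
t: 44.28
position: [0.4708, -0.065, 0.1846]
tcp_rot: [-1.212, -2.897, 0.001]
contact_force: [0.7, 0.1, -4.1]
gripper_width: 0.276
grasp_force: 89.7
```

```bash
python3 -m inch '[0,0,-0.2,0,0,0, 0,0,-0.15,0,0,0, 0,0,-0.1,0,0,0, 0,0,-0.08,0,0,0, 0,0,0,0,0,0, 0,0,0,0,0,0]'
python3 - <<'E'
from h import *
p,d=crop("side",240,120,90,90,6,"pics/s6.png")
E
```

```text
t: 44.78
position: [0.4706, -0.0652, 0.1687]
tcp_rot: [-1.213, -2.898, -0.0]
contact_force: [-0.2, 0.0, -3.5]
gripper_width: 0.28
grasp_force: 90.0
```

View pics/s6.png

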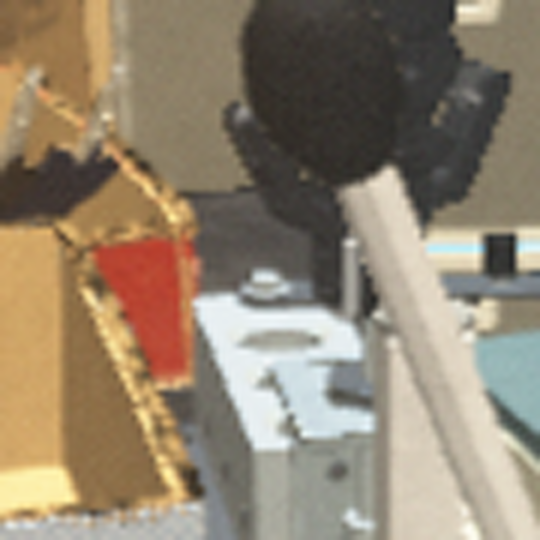

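Collar (crop (350,388)) is right at the tines, between them; lower to touch.

```bash
python3 -m inch '[0,0,-0.08,0,0,0, 0,0,0,0,0,0, 0,0,0,0,0,0]'|sed -n '2p;4p'; python3 -m inch '[0,0,-0.08,0,0,0, 0,0,0,0,0,0, 0,0,0,0,0,0]'|sed -n '2p;4p'
```

```text
position: [0.4716, -0.0658, 0.168]
contact_force: [-0.9, -0.7, 3.8]
position: [0.4722, -0.066, 0.1678]
contact_force: [-2.5, -1.3, 10.8]
```

```bash
python3 -m inch '[0,0,0.08,0,0,0, 0,0,0,0,0,0]'|sed -n '4p'; python3 -m inch '[0,0,0,0,0,0, 0,0,0,0,0,0, 0,0,0,0,0,0, 0,0,0,0,0,0, 0,0,0,0,0,0, 0,0,0,0,0,0]' 0.1; python3 -m inch '[0,0,0,0,0,0, 0,0,0.3,0,0,0, 0,0,0.6,0,0,0, 0,0,0.8,0,0,0, 0,0,1,0,0,0, 0,0,0.8,0,0,0, 0,-0.6,0.3,0,0,0.5, 0,-0.9,0,0,0,1, 0,-0.9,0,0,0,1, 0,-0.9,0,0,0,1, 0,-0.9,0,0,0,1, 0,-0.9,0,0,0,1]' -0.1
python3 - <<'E'
from h import *
s,R=cols();print(R[:,1],s['joints'].round(2))
p,d=crop("top",270,180,110,80,6,"pics/t7.png"); C=cloud("top",d)
m=(np.hypot(C[:,:,0]-.471,C[:,:,1]+.065)<.04)&(C[:,:,2]>.133); print(m.sum(),np.median(C[m],0),C[m][:,2].max())
hsv=p.max(2); m=(hsv<70).astype(np.uint8)
E
```

```text
contact_force: [0.6, -1.8, 5.8]
t: 46.0
position: [0.4707, -0.065, 0.1661]
tcp_rot: [-1.213, -2.897, -0.0]
contact_force: [-0.0, 0.5, 0.5]
gripper_width: 0.448
grasp_force: 0.0
t: 47.0
position: [0.4709, -0.2195, 0.2815]
tcp_rot: [0.545, 3.093, -0.001]
contact_force: [1.1, -0.3, -0.6]
gripper_width: 0.547
grasp_force: 0.0
[ 3.41718148e-01  9.39802464e-01 -1.89609009e-04] [-0.57  0.05  0.2   1.72  0.   -0.22]
199 [ 0.46754301 -0.06055084  0.13950094] 0.1959021063961397
```

View pics/t7.png

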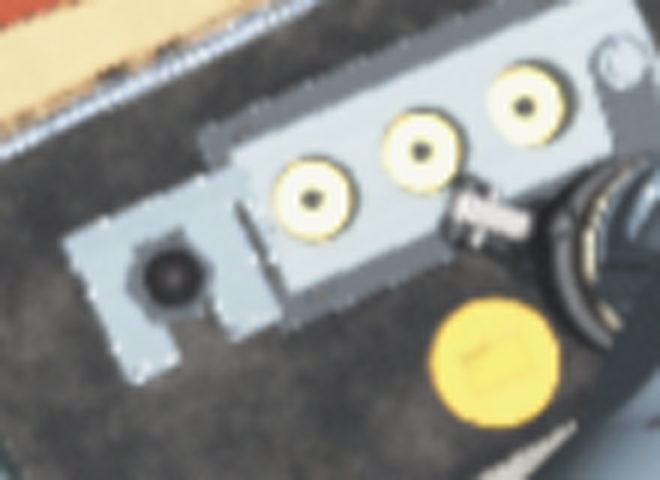

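Drift hangs in the fork by its collar (crop (173,277)); all three buffers deep in their bores. Now the keeper.

```bash
python3 -m inch '[-0.1,-0.7,0,0,0,1, -0.15,-0.9,0,0,0,1, -0.15,-0.9,0,0,0,1, -0.15,-0.8,0,0,0,1, 0,-0.2,0,0,0,1, 0,0,-0.5,0,0,1, 0,0,-0.8,0,0,1, 0,0,-0.9,0,0,0.8, 0,0,-0.9,0,0,0, 0,0,-0.9,0,0,0, 0,0,-0.8,0,0,0, 0,0,-0.7,0,0,0]' 0.0 20; python3 -m inch '[0,0,-0.3,0,0,0, 0,0,0,0,0,0, 0,0,0,0,0,0]'
```

```text
t: 48.05
position: [0.454, -0.3227, 0.1142]
tcp_rot: [0.424, -3.112, -0.001]
contact_force: [-0.1, -0.5, 0.9]
gripper_width: 0.5
grasp_force: 0.0
t: 48.3
position: [0.4545, -0.3232, 0.1071]
tcp_rot: [-0.424, 3.113, 0.0]
contact_force: [-0.4, -0.8, -0.3]
gripper_width: 0.5
grasp_force: 0.0
```

```bash
python3 -m inch '[0,0,0,0,0,0, 0,0,0,0,0,0, 0,0,0,0,0,0, 0,0,0,0,0,0, 0,0,0,0,0,0]' 1 20; python3 -m inch '[-0.08,0.324,0,0,0,-1, -0.053,0.33,0,0,0,-1, -0.026,0.332,0,0,0,-1, 0,0.333,0,0,0,-1, 0.027,0.332,0,0,0,-1, 0.053,0.33,0,0,0,-1, 0.08,0.323,0,0,0,-1, 0.105,0.316,0,0,0,-1, 0.13,0.307,0,0,0,-1, 0.154,0.295,0,0,0,-1, 0.177,0.282,0,0,0,-1, 0.2,0.267,0,0,0,-1]'; python3 -m inch '[0.22,0.25,0,0,0,-1, 0.239,0.232,0,0,0,-1, 0.257,0.212,0,0,0,-1, 0.273,0.191,0,0,0,-1, 0.287,0.169,0,0,0,-1, 0.3,0.145,0,0,0,-1, 0,0,0,0,0,0, 0,0,0,0,0,0]'
```

```text
t: 48.72
position: [0.4556, -0.3242, 0.1089]
tcp_rot: [-0.424, 3.11, -0.005]
contact_force: [-1.1, -0.4, 6.2]
gripper_width: 0.218
grasp_force: 20.0
t: 49.72
position: [0.4781, -0.2109, 0.1089]
tcp_rot: [1.067, 2.952, -0.004]
contact_force: [-1.9, -1.6, 5.2]
gripper_width: 0.22
grasp_force: 20.0
t: 50.38
position: [0.5254, -0.1753, 0.1089]
tcp_rot: [1.732, 2.617, -0.003]
contact_force: [-2.1, -2.3, 7.1]
gripper_width: 0.219
grasp_force: 20.3
```

```bash
python3 -m inch '[0.1,0.04,0,0,0,-0.2, 0.1,0.04,0,0,0,-0.2, 0,0,0,0,0,0, 0,0,0,0,0,0]';python3 -m inch '[0.08,0.03,0,0,0,0, 0.08,0.03,0,0,0,0, 0,0,0,0,0,0, 0,0,0,0,0,0]'
```

```text
t: 50.72
position: [0.5257, -0.1752, 0.1087]
tcp_rot: [-1.776, -2.587, 0.02]
contact_force: [-14.2, -6.5, 12.8]
gripper_width: 0.219
grasp_force: 21.1
t: 51.05
position: [0.5259, -0.1752, 0.1085]
tcp_rot: [-1.775, -2.58, 0.034]
contact_force: [-24.9, -9.3, 18.0]
gripper_width: 0.216
grasp_force: 22.1
```

```bash
python3 -m inch '[-0.28,-0.11,0,0,0,0, 0,0,0,0,0,0]'; python3 -m inch '[0,0,0,0,0,0, 0,0,0,0,0,0, 0,0,0,0,0,0, 0,0,0,0,0,0, 0,0,0.4,0,0,0, 0,0,0.8,0,0,0, 0,0,1,0,0,0, 0,0,1,0,0,0, -0.5,-0.5,0.8,0,0,0, -0.9,-0.9,0,0,0,0, -0.9,-0.9,0,0,0,0, -0.9,-0.9,0,0,0,0]' 0.0;  python3 -m inch '[-0.8,-0.9,0,0,0,0, -0.8,-0.9,0,0,0,0, -0.5,-0.9,0,0,0,0, 0,-0.9,0,0,0,0, 0,0,0,0,0,0, 0,0,0,0,0,0, 0,0,0,0,0,0]'
python3 - <<'E'
from h import *
p,d=crop("top",270,150,180,120,4.4,"pics/t8.png")
E
```

```text
t: 51.22
position: [0.5255, -0.1754, 0.1087]
tcp_rot: [1.777, 2.589, -0.006]
contact_force: [-5.4, -2.0, 8.4]
gripper_width: 0.216
grasp_force: 20.8
t: 52.22
position: [0.4309, -0.27, 0.2284]
tcp_rot: [1.77, 2.592, -0.001]
contact_force: [-0.2, -0.2, 1.0]
gripper_width: 0.499
grasp_force: 0.0
t: 52.8
position: [0.3683, -0.3768, 0.2269]
tcp_rot: [-1.775, -2.592, -0.001]
contact_force: [-0.4, -0.9, -0.1]
gripper_width: 0.499
grasp_force: 0.0
```

View pics/t8.png

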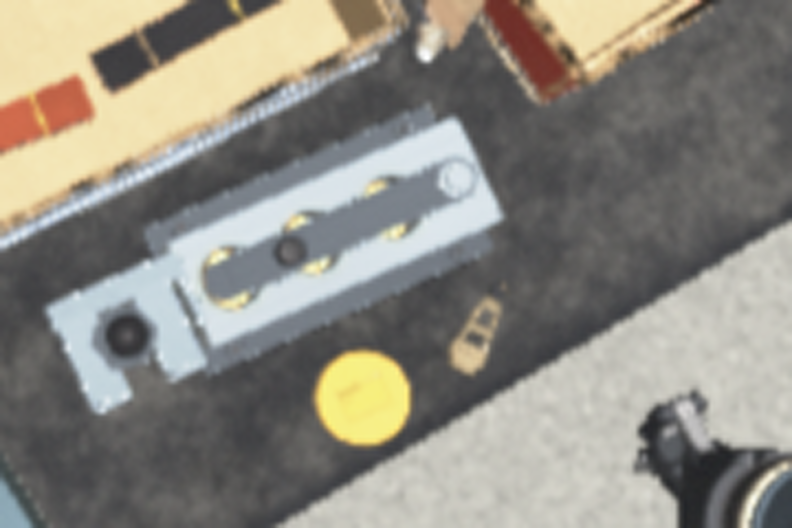

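The keeper bar is closed over the bores (knob at crop (289,250)), the drift hangs in the fork (125,335), and the arm is clear.

```bash
python3 -c "
from plant import r
print(r.sign_off())"
```

```text
the job is handed in; nothing more can be done
None
```

I've handed the job in: all three buffers are on the bottom of their bores, the drift hangs by its collar in the fork, and the keeper bar is back against its closed stop, at about 53 s of the 210 s allowed.

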